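# Tuning fork out of its half-covered case, held over the resonance tube

## Robot

A 7-joint arm with a two-finger parallel gripper is mounted at the origin on the work surface; the furniture and walls round the work are solid. World frame = base frame: x ahead of the robot, y to its left, z up, the work surface at z = 0. Lengths are in m, angles in rad, forces in N, time in s.
With the tool pointing down it reaches from about 0.4 to 0.875 m from the base axis. Payload 19.3 kg.
Tool frame: the origin (TCP) lies midway between the tips of the shut fingers; the grasp point (between the pads) lies 19 mm behind it; x points along the fingers, y is the direction in which the jaws open and shut, and the axes are right-handed (so a half turn about x gives the same grasp; the last joint's range is limited). The gripper opens to 85 mm and grips with 20 to 120 N. Pads are 22 mm wide; open, the fingers measure 114 mm over their backs; the gripper's body (76 mm by 85 mm) begins 54 mm behind the grasp point. The pads swing forward as they close: fully open they stand 13 mm farther back than shut.
Start: joints at [1.181, 0.521, -0.036, 1.599, 0.021, 1.021, -0.113], TCP at [0.196, -0.593, 0.231] pointing down, gripper open.
Joint ranges: [-2.91, 2.91], [-0.3, 2.13], [-1.5, 1.42], [0.17, 2.43], [-1.26, 4.41], [0.16, 1.93], [-2.52, 2.52]. Speed limits (rad/s): [1.89, 1.89, 2.39, 2.39, 3.01, 3.01, 3.01].

## Interface

Orientations are given as [roll, pitch, yaw] about the fixed x, y, z axes, in that order (R = Rz(yaw) Ry(pitch) Rx(roll)).
In Python, from workcell import telemetry, vision, workorder gives the robot as it stands. The module is installed in compiled form; this text tells all that it offers.
- The arm moves only by the tool play_rows, never from a script. Its argument "deltas" is a list of rows, each a list of 7 numbers: the shift along the world's x, y, z in mm, then the turn, a rotation vector about the world's x, y, z in degrees, then the finger opening in mm, from 0 to 85.4. In form: [[x, y, z, wx, wy, wz, jaw], ...]. A call has 1 to 8 rows; each row shifts and turns the commanded pose from where the row before left it; what a row does not reach is not made up. A row lasts 1/8 s, in which the tool goes at most 62.5 mm and 10.7 degrees, less where a joint would pass 70% of its speed; a pose out of reach is approached as far as the arm can. A call with a gripper value outside its range is refused whole. The fingers move at their own pace and stop on an object; "grip_force" is the grip in N (left out, the last holds). Time passes only in rows, so rows that do not move let the fingers close. It gives the time, the measured TCP pose, the force and the opening at its end, in the units of the state.
- telemetry.observe(): the state, without advancing time (a new reading comes with each control period).
- vision.grab_frame(name): name is "side" or "top"; returns the picture (400x640x3 uint8, red, green, blue); there is no depth.
- vision.camera_info(name): a dict with "mtx" (3x3 intrinsics, pixels), "rvec" (rotation vector, rad) and "tvec" (3), from world to camera coordinates, as OpenCV has them. Camera axes: x right, y down, z forward; pixel columns grow to the right and rows downward; lengths in m; the calibration is good to about 2 mm. A picture is of the moment at which its call begins. camera_info takes no time and is no camera call.
- workorder.job_done(): hands the job in, once; it reports no verdict.
The state is a dict: "clock": time; "qpos": joint angles; "qd": joint speeds; "joint_efforts": joint torques, N m; "position": TCP position; "tool_rot": TCP orientation; "force": force on the tool from outside, world axes, zero at the start; "moment": the same for the moment, N m; "grip_width": finger opening in m.
Only numpy, scipy, OpenCV 4.12 (cv2) and the standard library are available. Lean on these libraries where they do the work, as an engineer would, in place of code of your own. Each camera call takes 0.05 s, during which the arm holds its last target. There are 200 camera calls.

## Task

Take the tuning fork out of its half-covered wooden case: its prongs lie under the fixed cover board, so tilt it and draw it out slantwise through the opening without forcing it against the case. Then hold it about level with the ends of its prongs centred about two centimetres above the mouth of the upright resonance tube, touching neither the tube nor anything else, and finish while still holding it there. Do not push or knock over the tube, and leave the beaker where it is.

Things in the scene. Friction and masses are not known exactly. Their poses are not given: they have to be found in the camera images.
- fork_yoke (a point): Centre, half-way up, of the yoke of the metal tuning fork: the solid block 26 mm long, 30 mm wide, 10 mm thick where prongs and stem meet; a good place to grip, across its 30 mm width (y), from above. Axes: x along the fork towards the prong ends, y across it, z out of its flat side (up as it lies). At the start it is 28 mm above the worktop.
- fork_tips (a point): Middle point between the ends of the fork's two prongs, half-way up, 124 mm from point fork_yoke; axes as there.
- case_lip (a point): Middle of the free edge of the cover board of the fork case, on the board's underside, 76 mm above the worktop; the board is 6 mm thick. Axes: x along the case towards its covered end, y across it, z up. The open part of the top reaches from here 134 mm towards -x, to the inside of the end wall.
- fork_case: Wooden box fixed to the worktop, 228 mm long (x), 164 wide (y), walls 6 thick and 76 high, floor 5 thick. A fixed board covers the top's +x part (inner 82 mm); the rest, 134 x 152 mm, is open. Origin: centre of its underside, z up. Two rests under the fork, 18 mm long (x), 90 wide, top 23 mm above the worktop, centred at x = +45 and -71 mm; between them fingertips have room.
- fork: The loose tuning fork, 190 mm long, about 90 g, flat; origin under the yoke's centre, 5 mm below point fork_yoke, same axes. Two prongs reach to x = +124 mm (10 mm thick, 30 mm over their outsides, 14 mm apart), the round stem (10 mm) to x = -66 mm; centre of mass near x = +30 mm. It starts lying flat on the case's two rests, prongs about 75 mm under the cover board.
- tube_mouth (a point): Centre of the open mouth (rim level) of the resonance tube: an upright grey plastic tube, 54 mm outside and 48 mm inside diameter, standing on a dark round foot of 80 mm diameter; the rim is 135 mm above the worktop. z up along the tube. Loose, about 0.6 kg.
- reso_tube: The resonance tube; origin at the centre of the underside of its foot.
- beaker: Small clear beaker, 55x61x68 mm, bystander; origin at the centre of its underside.
Things that resemble listed ones, but are neither listed nor needed, are in the scene too. Leave any blue or red look-alike of the reso_tube alone.

How it is judged:
By the outcome, as a careful person would: the job done as asked, in the order asked, and still so for the second after the job is handed in, while the arm keeps its last pose, push and grip.
It also fails if it takes over 48 s, if anything falls off the work surface, if the arm or the gripper's body presses on something with over 40 N, if the wrist force passes 120 N, or if a joint passes its speed limit or range.

## Working session

There is one attempt and no reset: what is moved stays moved. The work goes in short steps, Python scripts to look and compute and a tool call to move; the robot and the scene stay as the last step left them, time stands still between calls to the robot, and variables do not carry over. Pictures are saved under pics/ and viewed, about 8 in all and at most 12, crops included, and the job is handed in when it is done.

Besides the shell and the picture viewer there is one more tool, called after ">>>" as name(argument=value, ...) on one line, values as JSON. play_rows: Moves the arm, as the interface text tells. Its arguments: {"type":"object","properties":{"deltas":{"type":"array","items":{"type":"array","items":{"type":"number"}}},"grip_force":{"type":"number"}},"required":["deltas"]}

```bash
mkdir -p pics
cat > h.py <<'E'
import numpy as np, cv2
from workcell import telemetry, vision, workorder
def cam(n):
    c=vision.camera_info(n); R,_=cv2.Rodrigues(np.array(c["rvec"],float)); return np.array(c["mtx"]),R,np.array(c["tvec"],float).ravel()
def ray(n,uv):
    K,R,t=cam(n); d=R.T@np.linalg.inv(K)@np.array([uv[0],uv[1],1.]); return -R.T@t,d
def onz(n,uv,z):
    o,d=ray(n,uv); return o+d*(z-o[2])/d[2]
def proj(n,p):
    K,R,t=cam(n); q=K@(R@np.array(p,float)+t); return q[:2]/q[2]
def grab(n,f):
    im=vision.grab_frame(n); cv2.imwrite(f"pics/{f}.png",im[:,:,::-1]); return im
E
python3 - <<'E'
from h import *
for n in("side","top"):
    grab(n,n+"0"); K,R,t=cam(n); print(n,K.tolist(),-R.T@t,R[2])
s=telemetry.observe(); print(s)
E
```

```text
side [[489.95612574506055, 0.0, 321.0865374984875], [0.0, 489.95612574506055, 195.04687794276484], [0.0, 0.0, 1.0]] [ 0.43421051 -1.44993158  0.9546765 ] [ 0.03817369  0.7861515  -0.61685379]
top [[362.57650596562866, 0.0, 321.91087965576287], [0.0, 362.57650596562866, 201.3894312889312], [0.0, 0.0, 1.0]] [ 0.41028978 -0.354216    0.96588315] [ 0.075306    0.00405733 -0.99715222]
{'clock': 0.1, 'qpos': array([ 1.18076459,  0.52194502, -0.03629846,  1.59995265,  0.02118322,
        1.02105435, -0.11281354]), 'qd': array([-0.00141281, -0.00147764,  0.00056696, -0.00235434,  0.00147453,
        0.00099457, -0.00050748]), 'joint_efforts': array([ 3.33240547e-03, -9.28508663e+01,  1.98366389e+00, -3.70537984e+01,
        1.80516473e-02,  5.36020394e-03,  8.41111364e-05]), 'position': array([ 0.19637075, -0.59304454,  0.23078885]), 'tool_rot': array([-1.5024311 ,  1.56982128,  1.9589349 ]), 'force': array([ 0.37834144,  1.01621427, -0.38674559]), 'moment': array([-0.00187024, -0.04638957,  0.04880042]), 'grip_width': 0.08513495169459462}
```

View pics/side0.png

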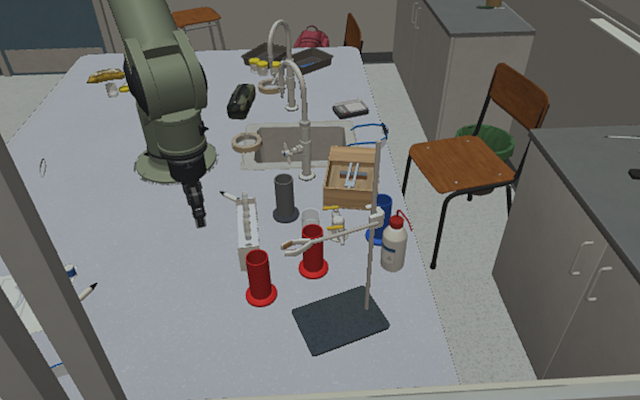

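View pics/top0.png

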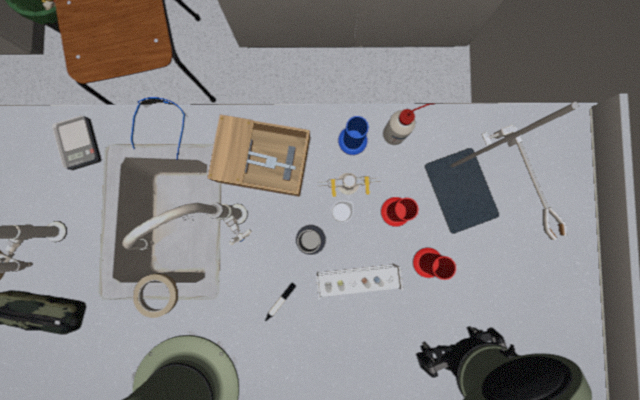

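Run:
```python
from h import *
a=cv2.imread("pics/top0.png")[100:260,200:360]; b=cv2.imread("pics/side0.png")[130:250,230:400]
a=cv2.resize(a,(560,560),interpolation=cv2.INTER_CUBIC)
cv2.imwrite("pics/cropA.png",a)
cv2.imwrite("pics/cropB.png",cv2.resize(b,(765,540),interpolation=cv2.INTER_CUBIC))
for uv in [(311,238)]: print(onz("top",uv,.135))
for uv in [(235,212)]: print(onz("top",uv,.0), onz("top",uv,.3))
print("beaker",onz("top",(342,211),.068))
print(onz("side",(285,180),.135),onz("side",(307,178),0))
```

```text
[ 0.38937964 -0.32567528  0.135     ]
[ 0.45566774 -0.11827828  0.        ] [ 0.4415735  -0.19155972  0.3       ]
beaker [ 0.45403945 -0.40026446  0.068     ]
[ 0.38699266 -0.32969778  0.135     ] [ 4.51861292e-01 -1.38902695e-01 -1.11022302e-16]
```

View pics/cropA.png

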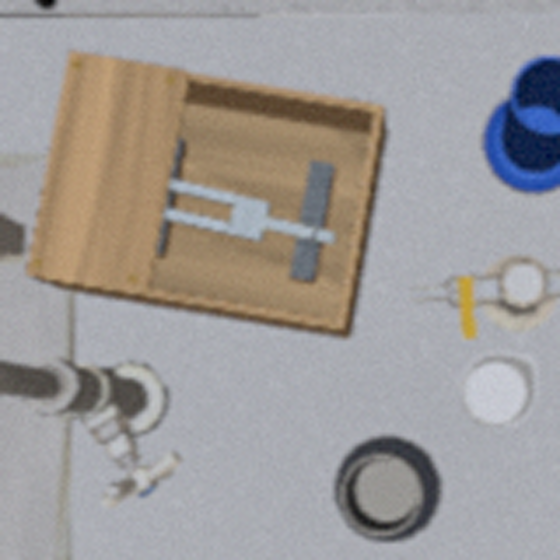

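View pics/cropB.png

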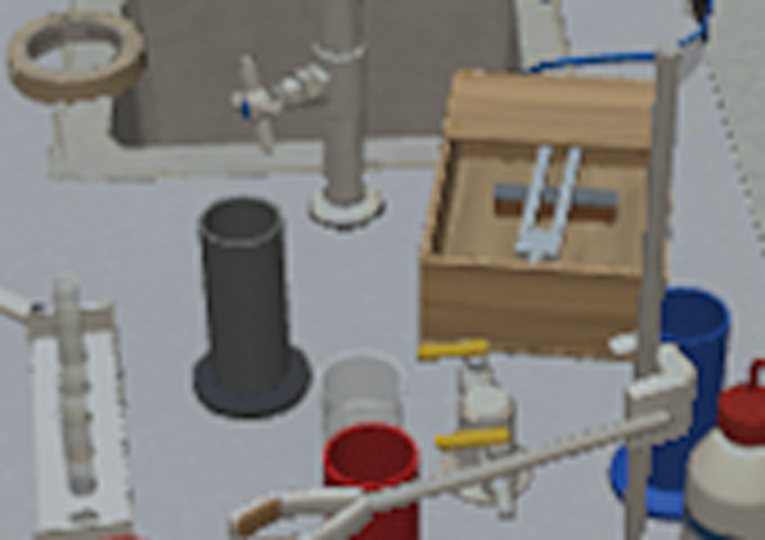

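Run:
```python
from h import *
A=lambda x,y:(200+(x+.5)/3.5-.5,100+(y+.5)/3.5-.5)
P={k:onz("top",A(*v[:2]),v[2]) for k,v in dict(e1=(384,103,.076),e2=(348,332,.076),c1=(72,52,.082),c2=(30,275,.082),l1=(189,74,.082),l2=(153,290,.082),yoke=(250,218,.033),stem=(332,237,.033),p1=(172,184,.033),p2=(168,214,.033)).items()}
for k,v in P.items(): print(k,v.round(4))
d=lambda a,b:np.linalg.norm(P[a]-P[b]).round(4)
print("W",d('e1','e2'),d('c1','c2'),"L",d('c1','e1'),d('c2','e2'),"stem",d('yoke','stem'))
ax=(P['c1']+P['c2']-P['e1']-P['e2'])[:2]; print("case yaw",np.degrees(np.arctan2(ax[1],ax[0])))
f=(P['p1']+P['p2'])/2-P['stem']; print("fork yaw",np.degrees(np.arctan2(f[1],f[0])))
w=P['e1']-P['e2'];print("wdir yaw",np.degrees(np.arctan2(w[1],w[0])))
B=lambda x,y:(230+(x+.5)/4.5-.5,130+(y+.5)/4.5-.5)
for n,uv,z in [("yoke side",(540,245),.033),("tube rim",(242,222),.135)]: print(n,onz("side",B(*uv),z).round(4))
for uv in [(388,490)]: print("tube top",onz("top",A(*uv),.135).round(4))
s=telemetry.observe();from scipy.spatial.transform import Rotation as R
print(R.from_euler('xyz',s['tool_rot']).as_matrix().round(3))
```

```text
e1 [ 0.6589 -0.3198  0.076 ]
e2 [ 0.4947 -0.2943  0.076 ]
c1 [ 0.6952 -0.0978  0.082 ]
c2 [ 0.5352 -0.0711  0.082 ]
l1 [ 0.6788 -0.1814  0.082 ]
l2 [ 0.5243 -0.1578  0.082 ]
yoke [ 0.5842 -0.2184  0.033 ]
stem [ 0.5697 -0.2795  0.033 ]
p1 [ 0.6101 -0.16    0.033 ]
p2 [ 0.5875 -0.1573  0.033 ]
W 0.1661 0.1622 L 0.225 0.2269 stem 0.0627
case yaw 80.21560018373307
fork yaw 76.46286555203217
wdir yaw -8.81977750628104
yoke side [ 0.5836 -0.2254  0.033 ]
tube rim [ 0.3824 -0.3243  0.135 ]
tube top [ 0.3857 -0.3245  0.135 ]
[[-0.     0.314 -0.949]
 [ 0.001 -0.949 -0.314]
 [-1.    -0.001  0.   ]]
```

Run:
```python
from h import *
def tri(a,b):
    o1,d1=ray("top",a);o2,d2=ray("side",b)
    s=np.linalg.lstsq(np.c_[d1,-d2],o2-o1,rcond=None)[0]
    p,q=o1+s[0]*d1,o2+s[1]*d2; return ((p+q)/2).round(3),np.linalg.norm(p-q).round(3)
print("clamp tip",tri((550,235),(290,245)))
print("rod/clamp joint",tri((510,130),(378,215)))
print("rod top",tri((575,105),(378,142)))
print("rack corners",[onz("top",p,.05).round(3) for p in [(318,270),(398,264),(400,292),(320,298)]])
a=cv2.imread("pics/side0.png")[0:260,190:410]; a=cv2.resize(a,None,fx=2.3,fy=2.3,interpolation=cv2.INTER_CUBIC)
t=cv2.imread("pics/top0.png")[110:310,90:290]; t=cv2.resize(t,(300,300))
c=np.zeros((598,800,3),np.uint8); c[:,:500]=a[:598,:500]; c[:300,500:]=t; cv2.imwrite("pics/c3.png",c); print(a.shape)
# faucet riser heights along vertical at base (0.453,-0.13)
for z in (0,.1,.2,.3,.4): print(z,proj("side",(.453,-.13,z)).round(),proj("top",(.453,-.13,z)).round())
```

```text
clamp tip (array([ 0.402, -0.767,  0.3  ]), np.float64(0.009))
rod/clamp joint (array([ 0.588, -0.698,  0.308]), np.float64(0.005))
rod top (array([ 0.576, -0.697,  0.481]), np.float64(0.002))
rack corners [array([ 0.308, -0.34 ,  0.05 ]), array([ 0.322, -0.54 ,  0.05 ]), array([ 0.253, -0.544,  0.05 ]), array([ 0.239, -0.345,  0.05 ])]
(598, 506, 3)
0 [307. 176.] [239. 213.]
0.1 [306. 151.] [230. 211.]
0.2 [306. 124.] [218. 209.]
0.3 [305.  94.] [202. 206.]
0.4 [304.  61.] [180. 202.]
```

View pics/c3.png

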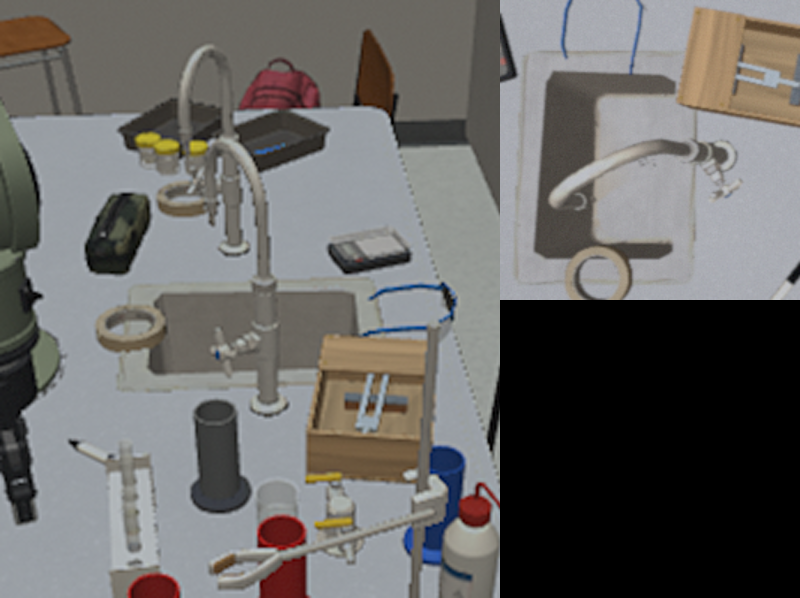

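>>> play_rows(deltas=[[32, 28, 3, 0, 0, 7.3, 70], [32, 28, 3, 0, 0, 7.3, 70], [32, 28, 3, 0, 0, 7.3, 70], [32, 28, 0, 0, 0, 7.3, 70], [32, 28, 0, 0, 0, 7.3, 70], [32, 28, 0, 0, 0, 7.3, 70], [32, 28, 0, 0, 0, 7.3, 70], [32, 28, 0, 0, 0, 7.3, 70]])

```text
clock: 1.1
position: [0.4533, -0.3683, 0.2401]
tool_rot: [-1.902, 1.57, 2.583]
force: [0.8, 0.4, -0.0]
grip_width: 0.0701
```

>>> play_rows(deltas=[[31, 28, 0, 4.86, -1.17, 0, 70], [31, 28, 0, 4.86, -1.17, 0, 70], [31, 28, 0, 4.86, -1.17, 0, 70], [30, 28, 0, 4.86, -1.17, 0, 70], [0, 0, -25, 0, 0, 0, 70], [0, 0, -25, 0, 0, 0, 70], [0, 0, -25, 0, 0, 0, 70], [0, 0, 0, 0, 0, 0, 70]])

```text
clock: 2.1
position: [0.5745, -0.2569, 0.1636]
tool_rot: [-3.137, 1.221, 1.344]
force: [0.4, -0.2, -0.3]
grip_width: 0.0704
```

```bash
cat >> h.py <<'E'
from scipy.spatial.transform import Rotation as Rot
def st():
    s=telemetry.observe(); M=Rot.from_euler('xyz',s['tool_rot']).as_matrix()
    print(round(s['clock'],2),"pos",s['position'].round(4),"F",s['force'].round(1),"w",round(s['grip_width'],4),"\n app",M[:,0].round(3),"jaw",M[:,1].round(3),"q",s['qpos'].round(2)); return s,M
E
python3 - <<'E'
from h import *
s,M=st(); a=grab("top","t1"); b=grab("side","s1")
c=np.zeros((560,800,3),np.uint8)
c[:,:400]=cv2.resize(a[100:240,200:300],(400,560),interpolation=cv2.INTER_CUBIC)
c[:,400:]=cv2.resize(b[120:232,310:390],(400,560),interpolation=cv2.INTER_CUBIC)
cv2.imwrite("pics/c4.png",c[:,:,::-1])
E
```

```text
2.1 pos [ 0.5745 -0.2569  0.1636] F [ 0.4 -0.2 -0.3] w 0.0704 
 app [ 0.077  0.334 -0.939] jaw [ 0.973 -0.23  -0.002] q [ 0.79  0.71 -0.47  1.56 -0.06  1.    0.22]
```

View pics/c4.png

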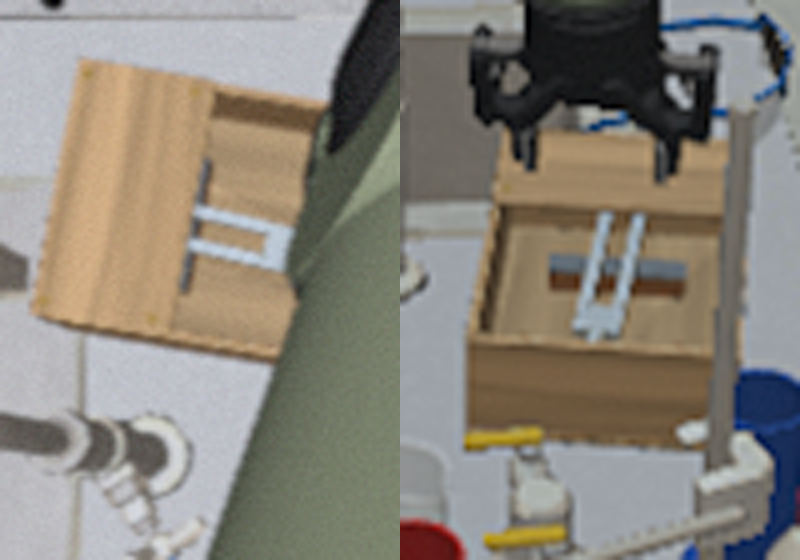

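Run:
```python
from h import *
fx=np.array([.234,.972,0])
A=lambda x,y:(200+(x+.5)/4-.5,100+(y+.5)/4-.5)
B=lambda x,y:(310+(x-400+.5)/5-.5,120+(y+.5)/5-.5)
print(onz("top",A(265,244),.033)-.013*fx, onz("side",B(598,322),.033))
f=onz("side",B(623,213),.033)-onz("side",B(598,322),.033);print(np.degrees(np.arctan2(f[1],f[0])))
f=onz("top",A(194,231),.033);print("prong vis mid",f)
```

```text
[ 0.58467794 -0.21747647  0.033     ] [ 0.58236993 -0.22506139  0.033     ]
76.46817310933403
prong vis mid [ 0.59647609 -0.15847251  0.033     ]
```

>>> play_rows(deltas=[[1.5, 5.5, -20, 0, 0, 0, 70], [1.5, 5.5, -20, 0, 0, 0, 70], [1.5, 5.5, -20, 0, 0, 0, 70], [1.5, 5.5, -20, 0, 0, 0, 70], [1.5, 5.5, -20, 0, 0, 0, 70], [1, 5, -17, 0, 0, 0, 70], [0, 0, 0, 0, 0, 0, 70]])

```text
clock: 3.08
position: [0.5836, -0.2241, 0.0474]
tool_rot: [-3.141, 1.221, 1.34]
force: [-0.8, 0.7, 1.0]
grip_width: 0.0699
```

>>> play_rows(deltas=[[1, 5, -15, 0, 0, 0, 70], [1, 5, -12, 0, 0, 0, 70], [0, 0, -7, 0, 0, 0, 70], [0, 0, 0, 0, 0, 0, 70]])

```text
clock: 3.58
position: [0.5857, -0.2148, 0.0137]
tool_rot: [3.139, 1.222, 1.337]
force: [0.1, 0.5, 0.1]
grip_width: 0.0697
```

Run:
```python
from h import *
s,M=st(); b=grab("side","s2")
cv2.imwrite("pics/c5.png",cv2.resize(b[110:220,300:400],None,fx=5,fy=5,interpolation=cv2.INTER_CUBIC)[:,:,::-1])
```

```text
3.58 pos [ 0.5857 -0.2148  0.0137] F [0.1 0.5 0.1] w 0.0697 
 app [ 0.079  0.333 -0.94 ] jaw [ 0.973 -0.23   0.001] q [ 0.71  0.89 -0.44  1.65 -0.01  0.71  0.2 ]
```

View pics/c5.png

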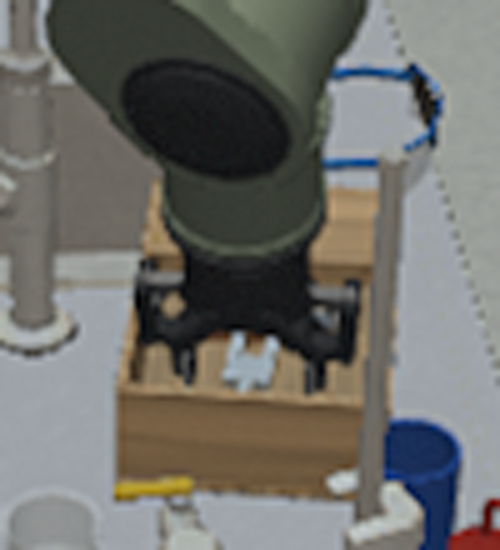

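>>> play_rows(deltas=[[0, 0, 0, 0, 0, 0, 45], [0, 0, 0, 0, 0, 0, 36], [0, 0, 0, 0, 0, 0, 20], [0, 0, 0, 0, 0, 0, 20], [0, 0, 0, 0, 0, 0, 20], [0, 0, 0, 0, 0, 0, 20]], grip_force=45)

```text
clock: 4.38
position: [0.586, -0.215, 0.0147]
tool_rot: [3.136, 1.222, 1.334]
force: [-2.3, -0.6, 5.6]
grip_width: 0.0288
```

>>> play_rows(deltas=[[0, 0, 2, 0, 0, 0, 20], [0, 0, 2, 0, 0, 0, 20], [0, 0, 5, -2.43, 0.57, 0, 20], [0, 0, 5, -2.43, 0.57, 0, 20], [0, 0, 5, -2.43, 0.57, 0, 20], [0, 0, 5, -2.43, 0.57, 0, 20], [0, 0, 0, 0, 0, 0, 20]])

```text
clock: 5.25
position: [0.5866, -0.2137, 0.0389]
tool_rot: [3.126, 1.396, 1.326]
force: [-0.6, -0.1, -1.4]
grip_width: 0.0289
```

>>> play_rows(deltas=[[0, -1, 5, -2.43, 0.57, 0, 20], [0, -1, 4.5, -2.43, 0.57, 0, 20], [0, -1, 4.5, -2.43, 0.57, 0, 20], [0, -1, 4.5, -2.43, 0.57, 0, 20], [0, -1, 4.5, -2.43, 0.57, 0, 20], [0, -1, 4.5, -2.43, 0.57, 0, 20], [0, 0, 0, 0, 0, 0, 20]])

```text
clock: 6.12
position: [0.5862, -0.2202, 0.0656]
tool_rot: [0.021, 1.485, -1.78]
force: [1.1, 0.2, -1.9]
grip_width: 0.0292
```

Run:
```python
from h import *
s,M=st(); b=grab("side","s3"); a=grab("top","t3")
c=np.zeros((560,800,3),np.uint8)
c[:,:400]=cv2.resize(a[100:240,200:300],(400,560),interpolation=cv2.INTER_CUBIC)
c[:,400:]=cv2.resize(b[120:232,310:390],(400,560),interpolation=cv2.INTER_CUBIC)
cv2.imwrite("pics/c6.png",c[:,:,::-1])
```

```text
6.12 pos [ 0.5862 -0.2202  0.0656] F [ 1.1  0.2 -1.9] w 0.0292 
 app [-0.018 -0.084 -0.996] jaw [ 0.974 -0.228  0.002] q [ 0.29  0.73 -0.1   1.72  0.24  0.71 -0.2 ]
```

View pics/c6.png

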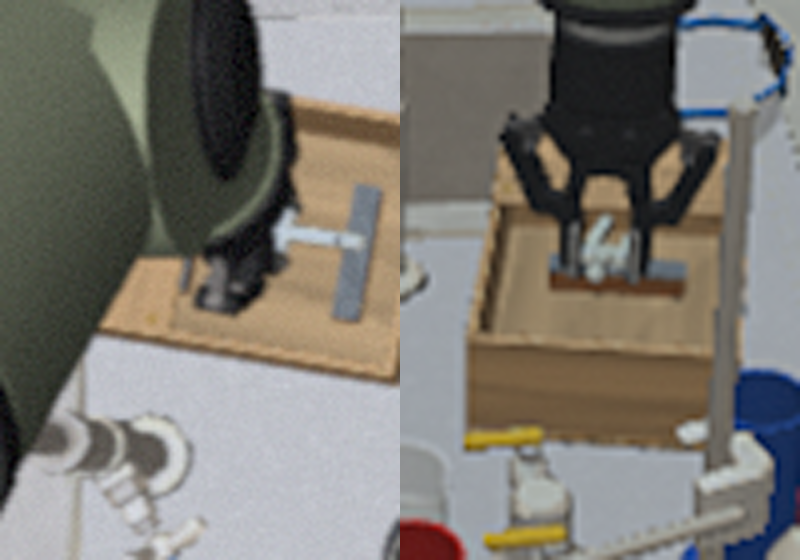

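>>> play_rows(deltas=[[-2, -8.4, 4, 0, 0, 0, 20], [-2, -8.4, 4, 0, 0, 0, 20], [-2, -8.4, 4, 0, 0, 0, 20], [-2, -8.4, 4, 0, 0, 0, 20], [-2, -8.4, 4, 0, 0, 0, 20], [-2, -8.4, 4, 0, 0, 0, 20]])

```text
clock: 6.98
position: [0.5738, -0.2718, 0.0901]
tool_rot: [0.024, 1.484, -1.778]
force: [-0.2, -0.6, -1.1]
grip_width: 0.029
```

>>> play_rows(deltas=[[-2, -8.4, 4, 0, 0, 0, 20], [-2, -8.4, 4, 0, 0, 0, 20], [-2, -8.4, 4, 0, 0, 0, 20], [-2, -8.4, 4, 0, 0, 0, 20], [-2, -8.4, 4, 0, 0, 0, 20], [-2, -8.4, 4, 0, 0, 0, 20], [0, 0, 0, 0, 0, 0, 20]])

```text
clock: 7.85
position: [0.5618, -0.3225, 0.1141]
tool_rot: [0.029, 1.484, -1.774]
force: [1.1, -0.7, -0.8]
grip_width: 0.0288
```

Run:
```python
from h import *
s,M=st(); b=grab("side","s4"); a=grab("top","t4")
c=np.zeros((560,800,3),np.uint8)
c[:,:400]=cv2.resize(a[100:240,210:310],(400,560),interpolation=cv2.INTER_CUBIC)
c[:,400:]=cv2.resize(b[120:232,310:390],(400,560),interpolation=cv2.INTER_CUBIC)
cv2.imwrite("pics/c7.png",c[:,:,::-1])
```

```text
7.85 pos [ 0.5618 -0.3225  0.1141] F [ 1.1 -0.7 -0.8] w 0.0288 
 app [-0.018 -0.085 -0.996] jaw [ 0.973 -0.23   0.003] q [ 0.46  0.68 -0.12  1.65  0.22  0.81 -0.01]
```

View pics/c7.png

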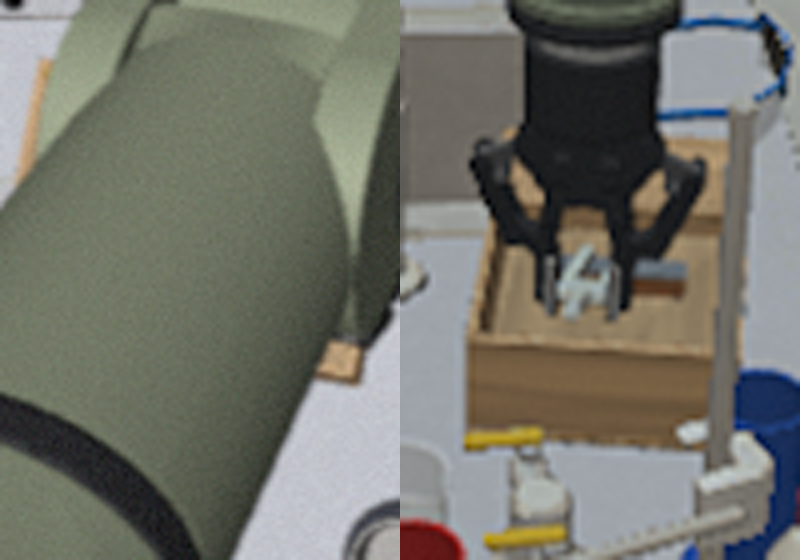

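>>> play_rows(deltas=[[0, 0, 20, 0, 0, 0, 20], [0, 0, 20, 0, 0, 0, 20], [0, 0, 20, 0, 0, 0, 20], [0, 0, 20, 0, 0, 0, 20], [0, 0, 20, 0, 0, 0, 20], [0, 0, 20, 0, 0, 0, 20], [0, 0, 0, 0, 0, 0, 20]])

```text
clock: 8.82
position: [0.5628, -0.3216, 0.2363]
tool_rot: [0.062, 1.483, -1.74]
force: [-0.1, 0.6, -0.9]
grip_width: 0.029
```

>>> play_rows(deltas=[[-15, -12, 0, 4.86, -1.15, 0, 20], [-22, -15, 0, 4.86, -1.15, 0, 20], [-22, -15, 0, 4.86, -1.15, 0, 20], [-22, -15, 0, 4.86, -1.15, 0, 20], [-22, -15, 0, 4.86, -1.15, 0, 20], [-22, -15, 0, 0, 0, 4.5, 20], [-22, -15, 0, 0, 0, 4.5, 20], [-22, -15, 0, 0, 0, 4.5, 20]])

```text
clock: 9.82
position: [0.392, -0.4389, 0.2334]
tool_rot: [3.136, 1.221, 1.572]
force: [0.0, -0.3, -0.5]
grip_width: 0.0288
```

>>> play_rows(deltas=[[-7, -3, 0, 0, 0, 0, 20], [0, 0, -10, 0, 0, 0, 20], [0, 0, -10, 0, 0, 0, 20], [0, 0, -10, 0, 0, 0, 20], [0, 0, 0, 0, 0, 0, 20]])

```text
clock: 10.45
position: [0.386, -0.441, 0.2028]
tool_rot: [3.137, 1.22, 1.571]
force: [-0.2, 0.0, -0.2]
grip_width: 0.0291
```

Run:
```python
from h import *
s,M=st(); b=grab("side","s5"); a=grab("top","t5")
c=np.zeros((560,800,3),np.uint8)
c[:,:400]=cv2.resize(a[180:320,290:390],(400,560),interpolation=cv2.INTER_CUBIC)
c[:,400:]=cv2.resize(b[150:262,245:325],(400,560),interpolation=cv2.INTER_CUBIC)
cv2.imwrite("pics/c8.png",c[:,:,::-1])
```

```text
10.45 pos [ 0.386  -0.441   0.2028] F [-0.2  0.  -0.2] w 0.0291 
 app [ 0.     0.343 -0.939] jaw [1.    0.004 0.001] q [ 1.05  0.66 -0.29  1.49 -0.07  1.26  0.83]
```

View pics/c8.png

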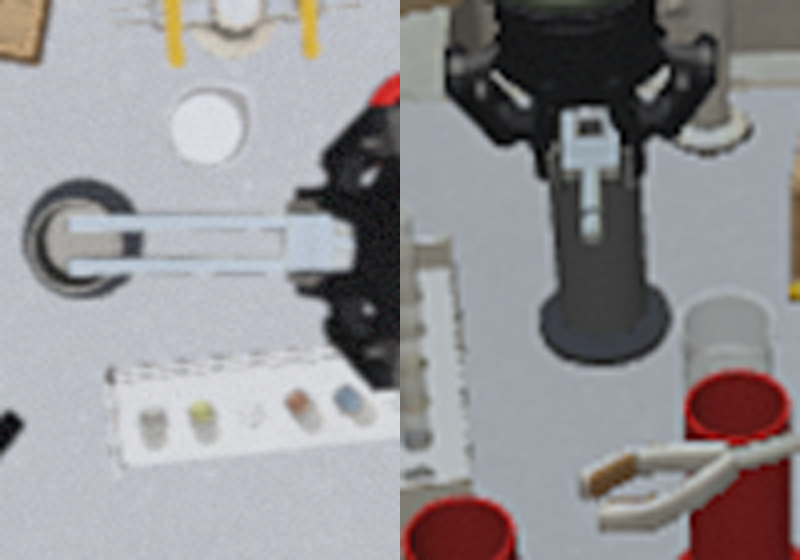

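```bash
cat >> h.py <<'E'
def tri(a,b):
    o1,d1=ray("top",a);o2,d2=ray("side",b)
    s=np.linalg.lstsq(np.c_[d1,-d2],o2-o1,rcond=None)[0]
    p,q=o1+s[0]*d1,o2+s[1]*d2; return ((p+q)/2).round(4),np.linalg.norm(p-q).round(4)
E
python3 - <<'E'
from h import *
A=lambda x,y:(290+(x+.5)/4-.5,180+(y+.5)/4-.5)
B=lambda x,y:(245+(x-400+.5)/5-.5,150+(y+.5)/5-.5)
print("yoke front top edge",tri(A(287,243),B(590,136)))
for z in (.215,.222,.229): print(z,"tip",onz("top",A(68,244.5),z).round(4),"yokefront",onz("top",A(287,243),z).round(4))
# stem end y should be yoke front -.079
p=onz("top",A(287,243),.222)
for z in (.2,.207,.214,.221,.23): print("stem end proj z",z,proj("side",(p[0],p[1]-.079,z)).round(1), "yoke rear",proj("side",(p[0],p[1]-.026,z)).round(1))
print("seen stem end",B(592,240),"yoke rear top",B(590,172))
im=cv2.imread("pics/top0.png"); s=cv2.imread("pics/side0.png")
# tube rim/foot by dark mask in the first top picture
m=(im.max(2)<95).astype(np.uint8); m[:, :285]=0; m[:,340:]=0; m[:215]=0; m[265:]=0
c=max(cv2.findContours(m,0,2)[0],key=cv2.contourArea); print("foot+tube dark",cv2.minEnclosingCircle(c),cv2.boundingRect(c))
# floor/rim ellipses expected for centre candidates
for xy in [(.3857,-.3245)]:
    for z,r in((.135,.027),(.012,.04)):
        q=np.array([proj("top",(xy[0]+r*np.cos(t),xy[1]+r*np.sin(t),z)) for t in np.linspace(0,6.28,40)]); print(z,q.min(0).round(1),q.max(0).round(1))
t=cv2.imread("pics/top0.png")[215:262,285:335]; cv2.imwrite("pics/c9.png",cv2.resize(t,None,fx=10,fy=10,interpolation=cv2.INTER_CUBIC))
E
```

```text
yoke front top edge (array([ 0.386 , -0.4317,  0.22  ]), np.float64(0.0006))
0.215 tip [ 0.3858 -0.3194  0.215 ] yokefront [ 0.3862 -0.4322  0.215 ]
0.222 tip [ 0.386  -0.3197  0.222 ] yokefront [ 0.3864 -0.4314  0.222 ]
0.229 tip [ 0.3862 -0.3201  0.229 ] yokefront [ 0.3866 -0.4307  0.229 ]
stem end proj z 0.2 [283.1 202.2] yoke rear [283.3 189.1]
stem end proj z 0.207 [283. 200.] yoke rear [283.1 186.9]
stem end proj z 0.214 [282.8 197.7] yoke rear [282.9 184.7]
stem end proj z 0.221 [282.7 195.5] yoke rear [282.8 182.5]
stem end proj z 0.23 [282.4 192.6] yoke rear [282.6 179.6]
seen stem end (283.0, 197.6) yoke rear top (282.6, 184.0)
foot+tube dark ((310.4524841308594, 239.19329833984375), 14.420209884643555) (297, 225, 28, 29)
0.135 [298.7 227.8] [322.3 251.5]
0.012 [296.9 222.9] [327.4 253.6]
```

View pics/c9.png

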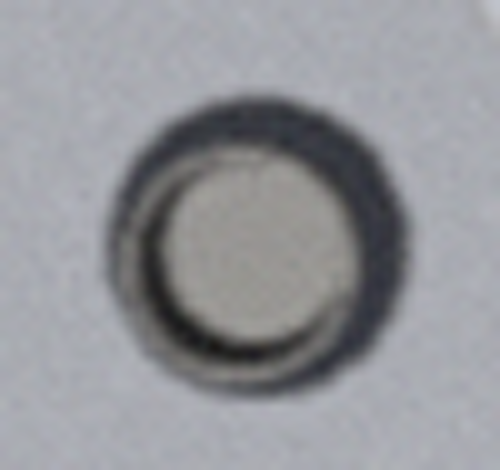

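>>> play_rows(deltas=[[-1.5, 0, -10, 0, 0, 0, 20], [-1.5, -0.5, -10, 0, 0, 0, 20], [0, 0, -10, 0, 0, 0, 20], [0, 0, -10, 0, 0, 0, 20], [0, 0, -9, 0, 0, 0, 20], [0, 0, -6, 0, 0, 0, 20], [0, 0, -4, 0, 0, 0, 20], [0, 0, 0, 0, 0, 0, 20]])

```text
clock: 11.55
position: [0.383, -0.4421, 0.1446]
tool_rot: [3.135, 1.221, 1.568]
force: [0.1, 0.5, -1.2]
grip_width: 0.029
```

>>> play_rows(deltas=[[0, 0, 0, 0, 0, 0, 20], [0, 0, 0, 0, 0, 0, 20], [0, 0, 0, 0, 0, 0, 20], [0, 0, 0, 0, 0, 0, 20]])

```text
clock: 12.05
position: [0.383, -0.4421, 0.1449]
tool_rot: [3.135, 1.222, 1.568]
force: [-0.4, 0.2, -0.8]
grip_width: 0.029
```

Run:
```python
from h import *
s,M=st(); b=grab("side","s6"); a=grab("top","t6")
c=np.zeros((560,800,3),np.uint8)
c[:,:400]=cv2.resize(a[180:320,290:390],(400,560),interpolation=cv2.INTER_CUBIC)
c[:,400:]=cv2.resize(b[150:262,245:325],(400,560),interpolation=cv2.INTER_CUBIC)
cv2.imwrite("pics/c10.png",c[:,:,::-1])
```

```text
12.05 pos [ 0.383  -0.4421  0.1449] F [-0.4  0.2 -0.8] w 0.029 
 app [ 0.001  0.342 -0.94 ] jaw [1.    0.003 0.002] q [ 1.06  0.72 -0.28  1.54 -0.05  1.16  0.85]
```

View pics/c10.png

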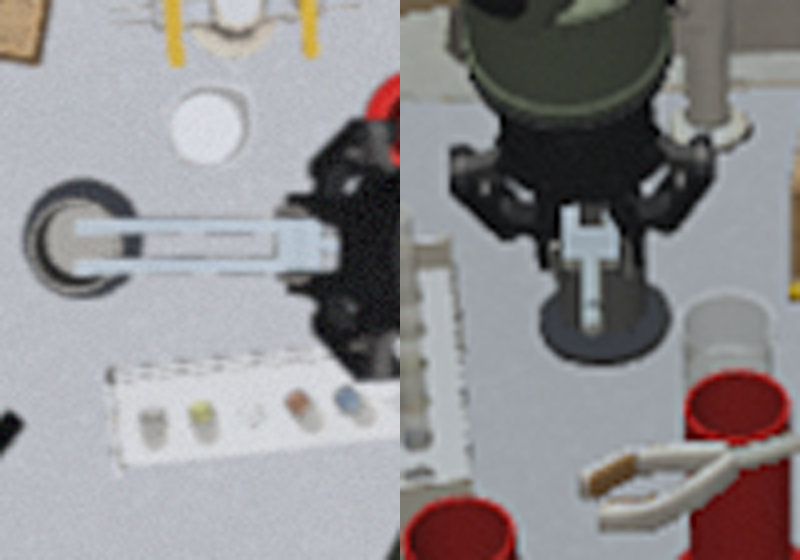

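Run:
```python
from h import *
A=lambda x,y:(290+(x+.5)/4-.5,180+(y+.5)/4-.5)
B=lambda x,y:(245+(x-400+.5)/5-.5,150+(y+.5)/5-.5)
print("yoke front top",tri(A(277,245),B(590,226)))
print("tip",onz("top",A(75,246.5),.162),"rim",onz("top",A(76,247.5),.135))
```

```text
yoke front top (array([ 0.3829, -0.4321,  0.1622]), np.float64(0.001))
tip [ 0.38294329 -0.3208055   0.162     ] rim [ 0.38145626 -0.32025307  0.135     ]
```

```bash
python3 -c "
from h import *
print(workorder.job_done()); st()"
```

```text
the job is handed in; nothing more can be done
None
the job is handed in; nothing more can be done
```

The fork is out of its case and held about level over the grey resonance tube, and I handed the job in at about 12 s of the 48 s.

- **Taking it out:** I gripped the fork across its yoke with the tool leaning 20°. I tilted it about 25°, stem end up, and drew it out slantwise under the cover board. The force readings I took after each part of that move stayed under about 2.5 N.
- **Final position:** In the last pictures the prong ends measured at about (0.383, -0.321). The tube mouth measured at about (0.381, -0.320), so they are centred to within about 2 mm. The prongs' mid-height is about 22 mm above the rim.
- **Contact:** The force was about 1 N, roughly the fork's own weight, with the grip holding at 29 mm. The tube and beaker had not moved in the last overhead picture.
- **Disagreements:**
  - My first estimates of the tube's position differed by up to 4 mm between views. I settled it by comparing the prongs and the rim in the same overhead picture.
  - Level was checked only from the tool's pose and the visible length and height of the fork, because the side camera could not see the prong ends.
  - I could not take a state reading after handing in.

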